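# Unlock and open the keeper bar of a hoop-forming fixture

## Task

Open the hoop-forming fixture so that the finished hoop can be taken out: first slide the safety tab away from the bar until you feel it come up against its stop, pressing no harder there than about 10 N, then lift the freed keeper bar by its cross handle until it stands upright and leave it standing. Do not wrench at the bar while it is still locked, and leave the hoop on its post and the little sleeve standing on the base plate.

Things in the scene. Friction and masses are not known exactly. Their poses are not given: they have to be found in the camera images.
- fixture: Hoop-forming fixture, fixed on the bench: dark steel base plate 205 x 215 x 12 mm, x -107 to 98, y -80 to 135 mm from the origin, which lies on the bench surface. x axis: along the shut keeper bar, handle to hinge; +y: the way the safety tab slides to release; z up. Round steel forming post at x 24, y 0, 56 mm across, top z 46; two 8 mm hinge cheeks at x 59 to 81, y +-18 to 26, top z 68 mm.
- lock_block (a point): Centre of the top face of the grey lock block, at fixture x -37, y 44, z 52 mm. The block is 38 mm (x) by 148 mm (y), x -56 to -18, y -30 to 118 mm. The keeper bar crosses it; the tab stands in a slot in its top. Hidden inside: the bolt moved by the tab, the hook of the bar that it locks, and a rubber stop. The slot is longer than the tab's travel and shows nothing.
- tab: Safety tab: steel post 14 (x) x 10 (y) x 28 mm tall on the lock block; origin at its foot, at fixture x -37, z 52 and at first y 52 to 56 mm; post from z 53 to 81. Slides only along fixture +y, away from the bar, with 3 N drag, stays where left. After a hidden travel of 8 to 40 mm, different each time, its bolt meets the stop pad. The bar is free only from 2 mm before that: push till the force rises.
- stop_pad: Rubber stop pad hidden inside the lock block, always at fixture x -37, y 76, z 40 mm, so its place tells nothing of the tab's travel. It is firm (10 N per mm) and pushes back on the tab's bolt when that comes home; a load on it of over 15 N harms it.
- bar_handle (a point): Centre of the cross handle at the keeper bar's free end: steel cylinder 16 mm across, 36 mm long, axis along fixture y. Bar shut: at fixture x -82, y 0, z 64 mm, free below to the base plate (z 12), 18 mm clear of the lock block, free at both ends. It can be pinched end to end from above and turns between the fingers as the bar swings up.
- bar_hinge (a point): Centre of the keeper bar's hinge pin (axis along fixture y), at fixture x 68, y 0, z 58 mm; fixed. The handle's centre moves on an arc of radius 150 mm about it in the fixture's x-z plane.
- bar (a joint): Keeper bar angle (rad): 0 shut and flat, grows as the handle is lifted, 1.57 upright, 1.75 end stop. Flat steel bar 30 wide, 8 thick, 142 mm long, top at fixture z 62 mm when shut, 0.3 kg. Stiff hinge: stays at any angle; lifting takes about 5 N at the handle. Locked, it gives 0.02 rad only; more than 25 N of lift at the handle (35 N at the bolt) harms the bolt.
- hoop_mid (a point): Centre of the finished steel hoop, 69 mm outside and 59 mm inside diameter, 6 mm high, lying loose round the forming post on the base plate, under the keeper bar.
- sleeve_mid (a point): Centre (half-way up) of a small loose steel sleeve, 22 mm in diameter and 30 mm tall, standing on the base plate at the side of the bar away from the tab.
Mind the look-alikes: they are no part of the job. What is meant by the part that bears sleeve_mid is not orange or red, and is the smaller of those in its own colour.

How it is judged:
On the way, in this order (a step that is already met when the one before it is completed fails the run):
1. the safety tab has been slid at least 5 mm away from the bar while the bar still lies shut (distance of tab from where it was at the start of the episode above 0.005 m and value of joint bar below 0.05 rad), for 0.1 s.
2. the keeper bar has been lifted upright (value of joint bar above 1.35 rad), for 0.1 s.
At the end, for the whole second after the job is handed in: The keeper bar stands upright by itself (joint above 1.35 rad) and at rest, the safety tab is still slid away from the bar (at least 5 mm from its start), the hoop lies round its post within 10 mm of where it was, and the sleeve still stands (value of joint bar above 1.35 rad and velocity of joint bar between -0.1 and 0.1 rad/s and distance of tab from where it was at the start of the episode above 0.005 m and horizontal distance between hoop_mid and fixture below 0.035 m and distance of hoop_mid from where it was at the start of the episode below 0.01 m and angle between sleeve_mid's own z axis and vertical below 0.3 rad); the robot touches nothing.
It fails at once if the safety tab's bolt is shoved against its stop pad with more than 15 N (contact force between tab and stop_pad above 15 N).
It fails at once if the locked bar is wrenched against the safety bolt with more than 35 N at the bolt (contact force between bar and tab above 35 N).
It fails at once if the hoop is disturbed by more than 15 mm (distance of hoop_mid from where it was at the start of the episode above 0.015 m).
It fails at once if the sleeve is knocked over (angle between sleeve_mid's own z axis and vertical above 0.5 rad).
It also fails if it takes over 51 s, if anything falls off the work surface, if the arm or the gripper's body presses on something with over 40 N, if the wrist force passes 120 N, or if a joint passes its speed limit or range.

## Robot

A 6-joint arm with a two-finger parallel gripper is mounted at the origin on the work surface. World frame = base frame: x ahead of the robot, y to its left, z up, the work surface at z = 0. Lengths are in m, angles in rad, forces in N, time in s.
With the tool pointing down it reaches from about 0.375 to 0.9 m from the base axis. Payload 3.1 kg.
Tool frame: the origin (TCP) lies at the very end of the fingers, on their centre line; the grasp point (between the pads) lies 19 mm behind it (tcp_to_grasp is the distance from the TCP to the grasp point, in m); z points along the fingers, y is the direction in which the jaws open and shut (so a half turn about z gives the same grasp; the last joint's range is limited). The gripper opens to 85 mm and grips with 20 to 120 N. Pads are 22 mm wide; open, the fingers measure 114 mm over their backs; the gripper's body (76 mm by 85 mm) begins 54 mm behind the grasp point. The pads swing forward as they close: fully open they stand 13 mm farther back than shut.
Start: joints at [1.044, 0.527, 1.433, -0, 1.181, -0.178], TCP at [0.214, 0.587, 0.231] pointing down, gripper open.
Joint ranges: [-3.08, 3.08], [-0.75, 2.2], [0.22, 2.44], [-1.43, 4.57], [0, 2.65], [-2.85, 2.85]. Speed limits (rad/s): [2.79, 2.79, 3.14, 3.14, 3.14, 3.14].

## Interface

Orientations are given as a unit quaternion [x, y, z, w].
In Python, from station import sense, snapshot, camera_info, sign_off, tcp_to_grasp gives the robot as it stands.
- The arm moves only by the shell command python3 -m inch 'ROWS' [FORCE]. ROWS is JSON, a list of rows, each a list of 3 entries, a list of its own where there are three numbers: the closure, from -1 (fully open) to 1 (shut), so that 0 is half open, then the shift along the tool's x, y, z normalised to -1 to 1, where 1 is 10 cm, then the turn, a rotation vector about the tool's x, y, z normalised to -1 to 1, where 1 is 360 degrees. In form: [[jaw, [dx, dy, dz], [ax, ay, az]], ...]. A call has 1 to 20 rows; each row is the pose to reach, as a shift and turn from the pose commanded when the call began, along the tool's axes at that moment, turning the shorter way round; what a row does not reach only later rows make up. A row lasts 1/10 s, in which the tool goes at most 50 mm and 8.59 degrees, less where a joint would pass 70% of its speed; a pose out of reach is approached as far as the arm can. A call with a number of a shift or a turn outside -1 to 1 is refused whole. A call with a gripper value outside its range is refused whole. The fingers move at their own pace and stop on an object; FORCE is the grip in N (left out, the last holds). Time passes only in rows, so rows that repeat a pose let the fingers close. It gives the time, the measured TCP pose, the force and the opening at its end, in the units of the state.
- sense(): the state, without advancing time (a new reading comes with each control period).
- snapshot(name): name is "side" or "top"; returns (picture, depth): 384x512x3 uint8, blue, green, red; 384x512 float32, m along the optical axis (not along the pixel's ray), 0 where there is no reading.
- camera_info(name): a dict with "K" (3x3 intrinsics, pixels), "origin" and "orientation" of the camera in the world. Camera axes: x right, y down, z forward; pixel columns grow to the right and rows downward; lengths in m; the calibration is good to about 2 mm. A picture is of the moment at which its call begins. camera_info takes no time and is no camera call.
- sign_off(): hands the job in, once; it reports no verdict.
The state is a dict: "t": time; "q": joint angles; "qd": joint speeds; "tau": joint torques, N m; "tcp_pos": TCP position; "tool_rot": TCP orientation; "force": force on the tool from outside, world axes, zero at the start; "ft_torque": the same for the moment, N m; "finger_gap": opening from 0.0 (shut) to 1.0 (fully open).
Only numpy, scipy, OpenCV 4.12 (cv2) and the standard library are available. Lean on these libraries where they do the work, as an engineer would, in place of code of your own. Each camera call takes 0.05 s, during which the arm holds its last target.

## Working session

There is one attempt and no reset: what is moved stays moved. The work goes in short steps, Python scripts to look and compute and a shell command to move; the robot and the scene stay as the last step left them, time stands still between calls to the robot, and variables do not carry over. Pictures are saved under pics/ and viewed, and the job is handed in when it is done.

```bash
ls; mkdir -p pics; python3 - <<'E'
from station import *
import cv2,numpy as np
s=sense();print(s)
for n in("side","top"):
    p,d=snapshot(n);cv2.imwrite(f"pics/{n}0.png",p);np.save(f"pics/{n}0d.npy",d);cv2.imwrite
    np.save(f"pics/{n}0.npy",p);print(camera_info(n))
print(tcp_to_grasp)
E
```

```text
pics
{'t': 0.0, 'q': array([ 1.04350386e+00,  5.28485903e-01,  1.43388887e+00,  1.26694696e-05,
        1.18139334e+00, -1.78487975e-01]), 'qd': array([-0.00115324, -0.00064736,  0.00071933, -0.00175393,  0.00061729,
        0.00119829]), 'tau': array([ 6.89893932e-05, -4.42344582e+01, -1.78029585e+01, -6.74224589e-05,
        8.27897253e-03, -4.95997110e-07]), 'tcp_pos': array([0.21320942, 0.58675659, 0.23032576]), 'tool_rot': array([ 1.73521755e-01,  9.84829436e-01, -1.01867817e-03, -3.81429152e-04]), 'force': array([-0.47981535, -0.38194743, -0.17132185]), 'ft_torque': array([-0.00381811,  0.00460153, -0.00043376]), 'finger_gap': 1.0060201583227804}
{'K': array([[419.14493203,   0.        , 249.65664762],
       [  0.        , 419.14493203, 198.99381085],
       [  0.        ,   0.        ,   1.        ]]), 'origin': array([ 0.49540769, -0.6185298 ,  0.59991725]), 'orientation': array([ 0.90925539, -0.06049234,  0.03663305, -0.41018695])}
{'K': array([[412.11625075,   0.        , 248.76753651],
       [  0.        , 412.11625075, 190.48933913],
       [  0.        ,   0.        ,   1.        ]]), 'origin': array([ 0.49238036, -0.06794821,  0.74404235]), 'orientation': array([-0.69406758,  0.71553942, -0.05169945,  0.06000572])}
0.0187
```

View pics/top0.png

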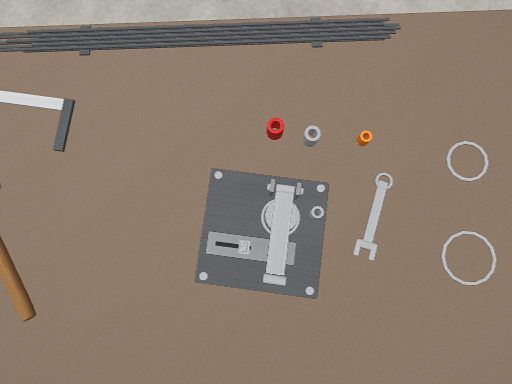

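View pics/side0.png

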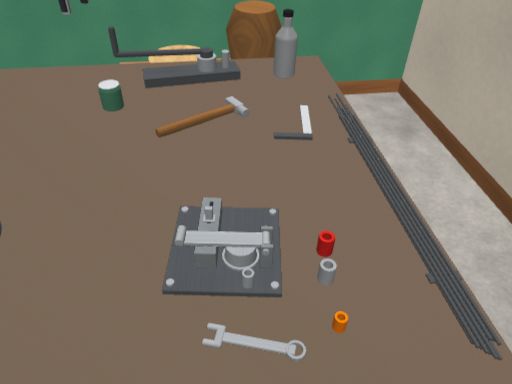

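Top view: the fixture plate is centred near (263,233), with the hinge at (286,188), the cross handle at (275,280), and the tab at (244,247) in the slot. Candidates for the sleeve are small grey (318,212) on the plate, big grey (312,136), red (275,128) and orange (365,138). I choose the small grey one, which is on the side away from the tab. The loose rings at (467,160) and (469,258) are look-alike hoops; the real one is around the post at (280,217). Next I'll check a crop and localise.

```bash
cat > h.py <<'E'
import cv2,numpy as np
from scipy.spatial.transform import Rotation as R
from station import *
def ray(n,uv):
    c=camera_info(n);K=c["K"];d=R.from_quat(c["orientation"]).as_matrix()@np.linalg.inv(K)@np.array([uv[0],uv[1],1.]);return np.array(c["origin"]),d
def onz(n,uv,z):
    o,d=ray(n,uv);return o+d*(z-o[2])/d[2]
def proj(n,P):
    c=camera_info(n);p=c["K"]@(R.from_quat(c["orientation"]).as_matrix().T@(np.array(P)-c["origin"]));return p[:2]/p[2]
E
python3 - <<'E'
from h import *
p=np.load("pics/top0.npy");
print(p[200,225],p[270,330],p[240,290],p[247,244],p[250,285])
g=p.astype(int)
m=((g.max(2)<85)&((g[:,:,2]-g[:,:,0])<12)).astype(np.uint8)
m[:160]=0;m[310:]=0;m[:,:185]=0;m[:,340:]=0
m=cv2.morphologyEx(m,cv2.MORPH_OPEN,np.ones((3,3)))
pts=cv2.findNonZero(m); hull=cv2.convexHull(pts)
r=cv2.minAreaRect(hull);b=cv2.boxPoints(r);print(r,b)
W=np.array([onz("top",q,.012) for q in b]);print(W)
print(np.linalg.norm(W-np.roll(W,1,0),axis=1))
cen=W.mean(0)
# x axis: upward direction in image
i=np.argsort(b[:,1]);up=W[i[:2]].mean(0);dn=W[i[2:]].mean(0)
x=(up-dn)[:2];x/=np.linalg.norm(x);y=np.array([-x[1],x[0]])
o=cen[:2]-x*(-.0045)-y*.0275
print("origin",o,"yaw",np.degrees(np.arctan2(x[1],x[0])))
np.save("pose.npy",[*o,*x])
v=cv2.resize(p[160:310,185:340],None,fx=4,fy=4,interpolation=cv2.INTER_CUBIC)
def F(a,bb,c):return [*(o+x*a/1e3+y*bb/1e3),c/1e3]
for P in [(-82,18,64),(-82,-18,64),(-37,54,81),(68,0,62),(24,0,46),(-56,118,52),(-18,118,52),(-107,-80,12),(98,135,12)]:
    q=proj("top",F(*P));print(P,np.round(F(*P),4),q)
    q=(q-[185,160])*4+1.5;cv2.circle(v,tuple(int(t) for t in q),3,(0,0,255),1)
cv2.imwrite("pics/c1.png",v)
s=np.load("pics/side0.npy");v=cv2.resize(s[190:300,160:300],None,fx=5,fy=5,interpolation=cv2.INTER_CUBIC)
for P in [(-82,18,64),(-82,-18,64),(-37,54,81),(68,0,62),(24,0,46),(-56,118,52),(-18,118,52),(-107,-80,12),(98,135,12)]:
    q=(proj("side",F(*P))-[160,190])*5+2;cv2.circle(v,tuple(int(t) for t in q),3,(0,0,255),1)
cv2.imwrite("pics/c2.png",v)
E
```

```text
[104 104 100] [106 124 143] [104 100  97] [195 193 191] [196 194 193]
((226.52310180664062, 244.31541442871094), (21.458009719848633, 3.7210419178009033), 7.125016689300537) [[215.64618 244.83081]
 [216.10773 241.13849]
 [237.40002 243.80002]
 [236.93848 247.49234]]
[[ 5.14073773e-01  1.99569953e-04  1.20000000e-02]
 [ 5.20517254e-01 -7.24251586e-04  1.20000000e-02]
 [ 5.14734861e-01 -3.82177161e-02  1.20000000e-02]
 [ 5.08310509e-01 -3.72437063e-02  1.20000000e-02]]
[0.03788422 0.00650937 0.03793674 0.00649777]
origin [ 0.51484847 -0.04685881] yaw -8.389868877526807
(-82, 18, 64) [ 0.4364 -0.0171  0.064 ] [224.15989656 292.31297334]
(-82, -18, 64) [ 0.4311 -0.0527  0.064 ] [246.37257596 295.02739994]
(-37, 54, 81) [0.4861 0.012  0.081 ] [204.48148191 261.61429041]
(68, 0, 62) [ 0.5821 -0.0568  0.062 ] [246.2669301  201.90010227]
(24, 0, 46) [ 0.5386 -0.0504  0.046 ] [243.39275138 228.77398854]
(-56, 118, 52) [0.4767 0.078  0.052 ] [166.79851867 268.36039919]
(-18, 118, 52) [0.5143 0.0725 0.052 ] [170.15661304 245.36848722]
(-107, -80, 12) [ 0.3973 -0.1104  0.012 ] [281.11794616 311.44431941]
(98, 135, 12) [0.6315 0.0724 0.012 ] [174.7363761  180.65629629]
```

View pics/c1.png

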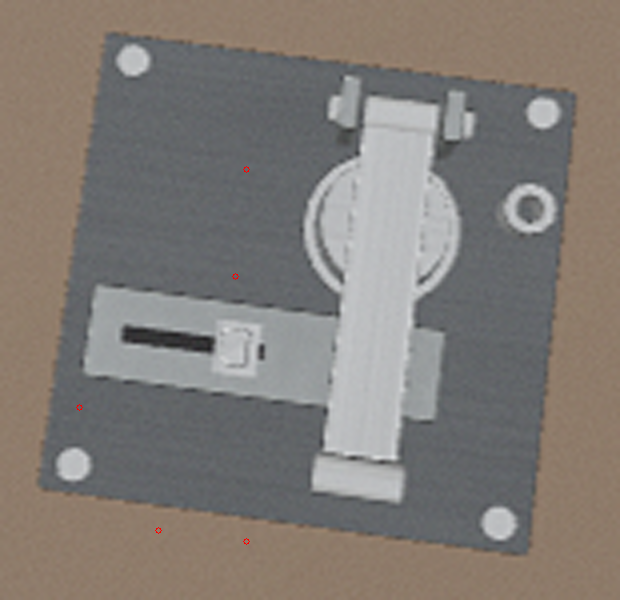

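View pics/c2.png

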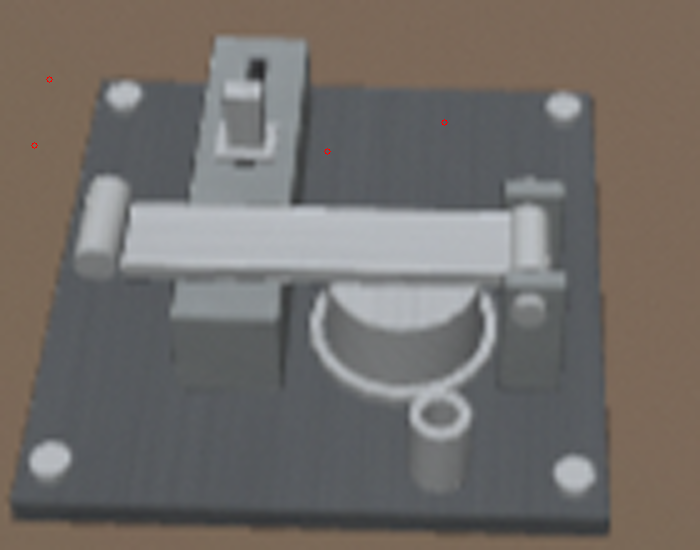

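The crop confirms the fixture layout and that the sleeve is the one standing on the plate. The colour threshold was wrong: it found only the slot. I'll mask by low saturation instead.

```bash
python3 - <<'E'
from h import *
p=np.load("pics/top0.npy");g=p.astype(int)
m=((g[:,:,2]-g[:,:,0])<15).astype(np.uint8)
m[:150]=0
cs,_=cv2.findContours(m,cv2.RETR_EXTERNAL,cv2.CHAIN_APPROX_NONE)
c=max([c for c in cs if 200<c[:,0,0].mean()<320],key=cv2.contourArea)
r=cv2.minAreaRect(c);b=cv2.boxPoints(r)
a=cv2.approxPolyDP(cv2.convexHull(c),6,True)[:,0];print(r,a.tolist())
if len(a)==4:b=a.astype(float)
W=np.array([onz("top",q,.012) for q in b])
print(np.linalg.norm(W-np.roll(W,1,0),axis=1))
# fit fixture pose from corners
i=np.argsort(b[:,1]);U=i[:2];D=i[2:]
tl=U[np.argmin(b[U,0])];tr=U[np.argmax(b[U,0])];bl=D[np.argmin(b[D,0])];br=D[np.argmax(b[D,0])]
f=np.array([[98,135],[98,-80],[-107,135],[-107,-80]])/1e3
w=W[[tl,tr,bl,br],:2]
A=f-f.mean(0);B=w-w.mean(0)
th=np.arctan2((A[:,0]*B[:,1]-A[:,1]*B[:,0]).sum(),(A*B).sum())
Rm=np.array([[np.cos(th),-np.sin(th)],[np.sin(th),np.cos(th)]])
o=w.mean(0)-Rm@f.mean(0);print("res",w-(f@Rm.T+o));print("o",o,"yaw",np.degrees(th))
np.save("pose.npy",[*o,th])
def F(P):return [*(o+Rm@(np.array(P[:2])/1e3)),P[2]/1e3]
L=[(-82,18,64),(-82,-18,64),(-37,54,81),(68,0,62),(24,0,46),(-56,118,52),(-18,118,52),(-56,-30,52),(-107,-80,12),(98,135,12),(-107,135,12),(98,-80,12)]
for P in L:print(P,np.round(F(P),4))
for n,(x0,y0,x1,y1),k in (("top",(185,160,340,310),4),("side",(160,190,300,300),5)):
    v=cv2.resize(np.load(f"pics/{n}0.npy")[y0:y1,x0:x1],None,fx=k,fy=k,interpolation=cv2.INTER_CUBIC)
    for P in L:
        q=(proj(n,F(P))-[x0,y0])*k+k/2;cv2.circle(v,tuple(int(t) for t in q),3,(0,0,255),1)
    cv2.imwrite(f"pics/d{n}.png",v)
E
```

```text
((262.677490234375, 232.80575561523438), (123.30335235595703, 116.10346984863281), 7.431407928466797) [[212, 168], [328, 183], [315, 298], [195, 281]]
[0.20268378 0.21126787 0.2031863  0.2097243 ]
res [[-0.00153266 -0.00171284]
 [-0.00053044  0.00190412]
 [ 0.00065089 -0.00270645]
 [ 0.00141221  0.00251517]]
o [ 0.53539203 -0.11082479] yaw -9.460125963062797
(-82, 18, 64) [ 0.4575 -0.0796  0.064 ]
(-82, -18, 64) [ 0.4515 -0.1151  0.064 ]
(-37, 54, 81) [ 0.5078 -0.0515  0.081 ]
(68, 0, 62) [ 0.6025 -0.122   0.062 ]
(24, 0, 46) [ 0.5591 -0.1148  0.046 ]
(-56, 118, 52) [0.4995 0.0148 0.052 ]
(-18, 118, 52) [0.537  0.0085 0.052 ]
(-56, -30, 52) [ 0.4752 -0.1312  0.052 ]
(-107, -80, 12) [ 0.4167 -0.1722  0.012 ]
(98, 135, 12) [0.6542 0.0062 0.012 ]
(-107, 135, 12) [0.452  0.0399 0.012 ]
(98, -80, 12) [ 0.6189 -0.2058  0.012 ]
```

View pics/dtop.png

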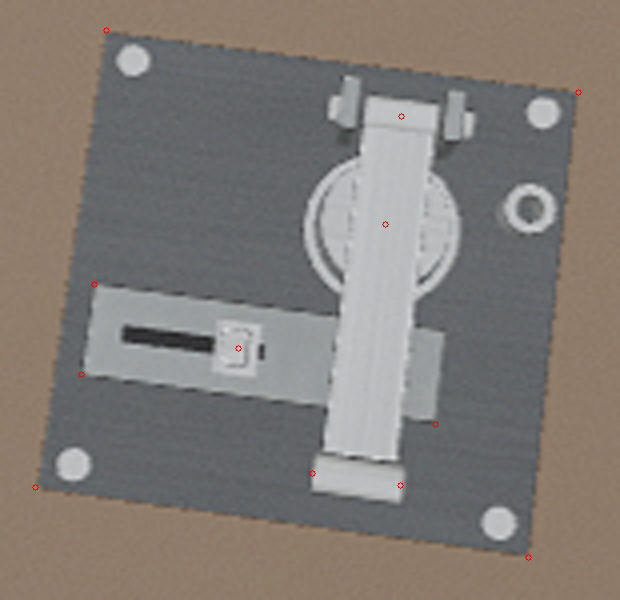

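View pics/dside.png

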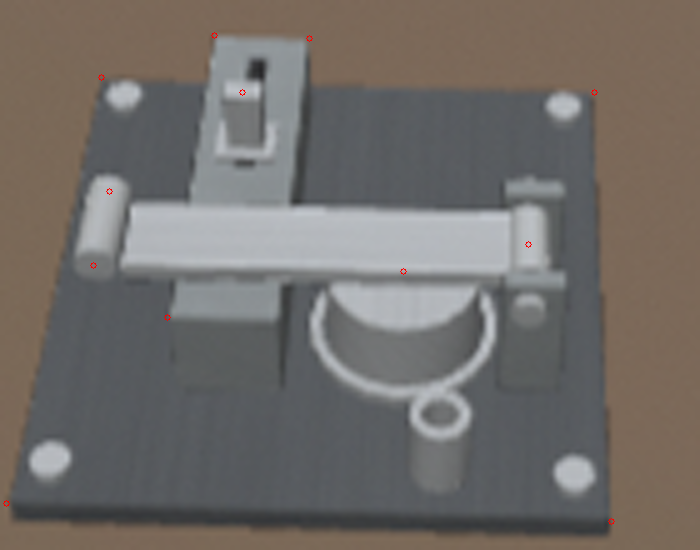

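```bash
cat >> h.py <<'E'
ox,oy,th=np.load("pose.npy")
RF=R.from_euler('z',th).as_matrix();OF=np.array([ox,oy,0])
def F(P):return OF+RF@(np.array(P,float)/1e3)   # fixture mm -> world m
def toF(w):return RF.T@(np.array(w)-OF)*1e3
def st(target=None):
    s=sense();f=RF.T@s["force"];T=R.from_quat(s["tool_rot"])
    a=T.as_matrix()
    print("t %.2f tcpF %s gap %.3f forceF %s toolyF %.2f q %s"%(s["t"],np.round(toF(s["tcp_pos"]),1),s["finger_gap"],np.round(f,1),np.degrees(np.arctan2(a[1,1],a[0,1])-th),np.round(s["q"],2)))
    if target is not None:
        print("shift in units of 10cm (tool axes)",np.round(a.T@(F(target)-s["tcp_pos"])*10,4))
E
python3 -m inch '[[1,[-0.7,-1,0],[0,0,0.11]],[1,[-0.7,-1,0],[0,0,0.2208]],[1,[-0.7,-1,0],[0,0,0.2208]],[1,[-0.7,-1,0],[0,0,0.2208]],[1,[-0.7,-1,0],[0,0,0.2208]],[1,[-0.7,-1,0],[0,0,0.2208]],[1,[-0.7,-1,0],[0,0,0.2208]],[1,[-0.7,-1,0],[0,0,0.2208]],[1,[-0.7,-1,0],[0,0,0.2208]],[1,[-0.7,-1,0],[0,0,0.2208]],[1,[-0.7,-1,0],[0,0,0.2208]],[1,[-0.7,-1,0],[0,0,0.2208]]]' 20
python3 -c "
from h import *
st((-37,32,140))"
```

```text
t: 1.3
tcp_pos: [0.245, 0.4693, 0.2311]
tool_rot: [0.763, 0.647, -0.0, 0.0]
force: [0.5, 0.2, 0.2]
finger_gap: -0.001
t 1.30 tcpF [-381.7  524.5  231.1] gap -0.001 forceF [0.5 0.3 0.2] toolyF 0.04 q [ 0.88  0.4   1.67 -0.    1.07  1.04]
shift in units of 10cm (tool axes) [-4.9268  3.4443  0.9123]
```

```bash

for i in 1 2 3 4; do python3 -m inch '[[1,[-0.5,0.35,0],[0,0,0]],[1,[-1,0.7,0],[0,0,0]],[1,[-1,0.7,0],[0,0,0]]]' >/dev/null; done
python3 -c "
from h import *
st((-37,32,100))"
```

```text
t 2.50 tcpF [-98.7 121.5 231.6] gap -0.001 forceF [ 0.1  1.  -0.8] toolyF -0.14 q [-0.19  0.3   1.84 -0.    1.   -0.02]
shift in units of 10cm (tool axes) [-0.8924  0.6154  1.3191]
```

```bash

python3 -m inch '[[1,[-0.45,0.3,0.4],[0,0,0]],[1,[-0.893,0.615,0.8],[0,0,0]],[1,[-0.893,0.615,1],[0,0,0]],[1,[-0.893,0.615,1],[0,0,0]],[1,[-0.893,0.615,1],[0,0,0]]]'
python3 -c "
from h import *
st((-37,32,60))
p,d=snapshot('side');cv2.imwrite('pics/e1.png',cv2.resize(p[130:310,130:320],None,fx=3,fy=3))
p,d=snapshot('top');cv2.imwrite('pics/e2.png',cv2.resize(p[160:310,185:340],None,fx=3,fy=3))
"
```

```text
t: 3.0
tcp_pos: [0.5005, -0.0694, 0.1299]
tool_rot: [0.763, 0.646, -0.001, -0.002]
force: [0.4, 0.6, 0.2]
finger_gap: 0.002
t 3.00 tcpF [-41.2  35.1 129.9] gap 0.002 forceF [0.3 0.7 0.2] toolyF -0.08 q [-0.36  0.53  1.82  0.    0.8  -0.19]
shift in units of 10cm (tool axes) [-0.0317  0.045   0.6991]
```

View pics/e1.png

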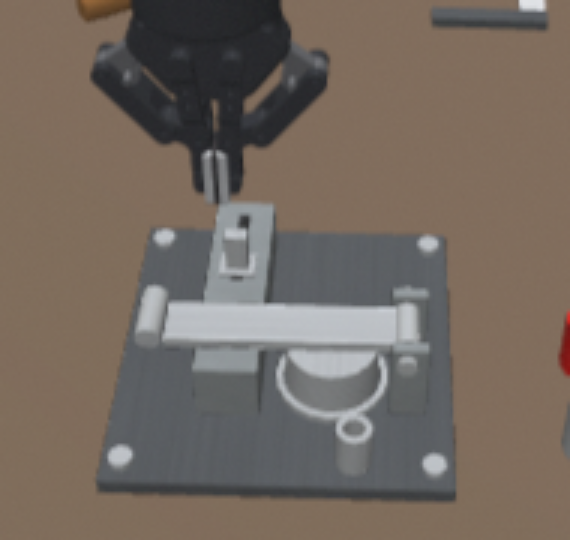

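View pics/e2.png

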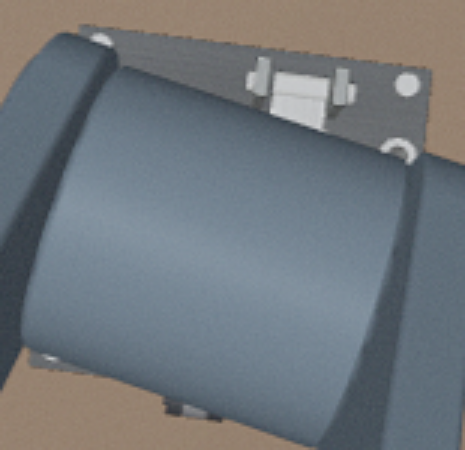

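The side view shows the closed fingers above the lock block at crop (215,175), with the tab at (237,245) and the gap in front of the bar free. The fingers are clear of everything.

```bash

python3 -c "
from h import *
st((-37,32,100))"
python3 -m inch '[[1,[-0.03,0.045,0.15],[0,0,0]],[1,[-0.03,0.045,0.3],[0,0,0]],[1,[-0.03,0.045,0.3],[0,0,0]],[1,[-0.03,0.045,0.3],[0,0,0]]]'
python3 -c "
from h import *
st((-37,32,60))"
```

```text
t 3.10 tcpF [-40.4  36.  132.3] gap -0.004 forceF [0.2 0.7 0.2] toolyF 0.04 q [-0.36  0.52  1.82  0.    0.8  -0.19]
shift in units of 10cm (tool axes) [-0.0401  0.034   0.3235]
t: 3.5
tcp_pos: [0.5058, -0.0723, 0.103]
tool_rot: [0.763, 0.647, 0.001, 0.001]
force: [0.3, -0.2, 0.6]
finger_gap: -0.006
t 3.50 tcpF [-35.6  33.2 103. ] gap -0.006 forceF [ 0.3 -0.2  0.6] toolyF 0.08 q [-0.36  0.58  1.83  0.    0.73 -0.2 ]
shift in units of 10cm (tool axes) [-0.0115 -0.0153  0.4304]
```

```bash

python3 -m inch '[[1,[-0.01,-0.01,0.1],[0,0,0]],[1,[-0.01,-0.01,0.2],[0,0,0]],[1,[-0.01,-0.01,0.3],[0,0,0]],[1,[-0.01,-0.01,0.4],[0,0,0]],[1,[-0.01,-0.01,0.4],[0,0,0]]]'
python3 -c "
from h import *
for i in range(1):
  st((-37,38,60))
  p,d=snapshot('side');cv2.imwrite('pics/e3.png',cv2.resize(p[150:300,150:300],None,fx=4,fy=4))
st()
"
```

```text
t: 4.0
tcp_pos: [0.5031, -0.0736, 0.0596]
tool_rot: [0.763, 0.646, -0.001, -0.002]
force: [-0.2, 0.6, 0.3]
finger_gap: -0.003
t 4.00 tcpF [-37.9  31.5  59.6] gap -0.003 forceF [-0.3  0.6  0.3] toolyF -0.02 q [-0.37  0.66  1.86 -0.    0.63 -0.2 ]
shift in units of 10cm (tool axes) [ 0.0654  0.0094 -0.0044]
t 4.05 tcpF [-37.5  31.4  60.2] gap -0.004 forceF [-1.   0.9  0.4] toolyF -0.02 q [-0.37  0.66  1.85 -0.    0.63 -0.2 ]
```

View pics/e3.png

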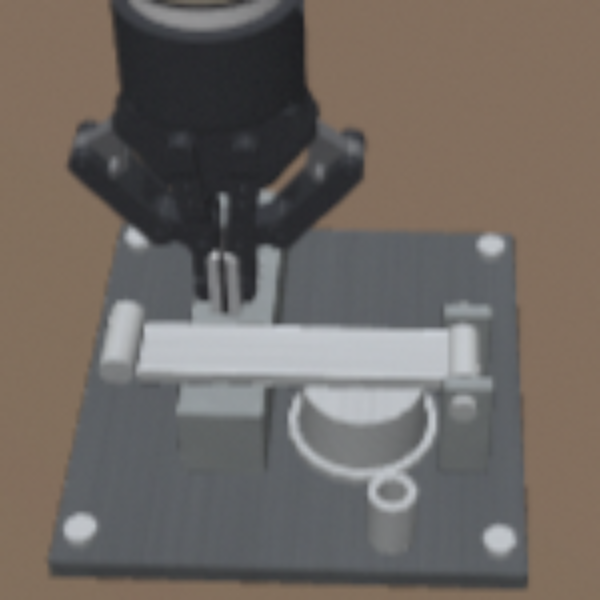

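The closed fingertips are down in the gap between bar and tab, at crop (228,295), and clear of the bar. First I'll approach and make contact, then push in guarded steps.

```bash
cat > guard.py <<'E'
from h import *
import sys
s=sense();f=RF.T@s["force"];p=toF(s["tcp_pos"])
print("t %.2f y %.1f x %.1f F %s"%(s["t"],p[1],p[0],np.round(f,1)))
sys.exit(1 if f[1]<-5.5 else 0)
E
python3 -m inch '[[1,[0.02,0,0],[0,0,0]],[1,[0.04,0,0],[0,0,0]],[1,[0.04,0,0],[0,0,0]]]' >/dev/null && python3 guard.py &&
python3 -m inch '[[1,[0.01,0,0],[0,0,0]],[1,[0.02,0,0],[0,0,0]]]' >/dev/null && python3 guard.py &&
python3 -m inch '[[1,[0.01,0,0],[0,0,0]],[1,[0.02,0,0],[0,0,0]]]' >/dev/null && python3 guard.py &&
python3 -m inch '[[1,[0.01,0,0],[0,0,0]],[1,[0.02,0,0],[0,0,0]]]' >/dev/null && python3 guard.py
```

```text
t 4.35 y 35.6 x -36.6 F [-0.1  0.6  0.1]
t 4.55 y 37.4 x -36.6 F [-0.3 -0.2  0.3]
t 4.75 y 39.4 x -36.7 F [-0.3  0.2 -0.6]
t 4.95 y 40.9 x -36.7 F [-0.9 -2.9 -0.1]
```

Contact at y≈40.5 with 3 N of drag. I'll continue in 1 mm steps.

```bash

python3 -m inch '[[1,[0.01,0,0],[0,0,0]],[1,[0.02,0,0],[0,0,0]]]' >/dev/null && python3 guard.py &&
python3 -m inch '[[1,[0.01,0,0],[0,0,0]],[1,[0.02,0,0],[0,0,0]]]' >/dev/null && python3 guard.py &&
python3 -m inch '[[1,[0.01,0,0],[0,0,0]],[1,[0.01,0,0],[0,0,0]]]' >/dev/null && python3 guard.py &&
python3 -m inch '[[1,[0.01,0,0],[0,0,0]],[1,[0.01,0,0],[0,0,0]]]' >/dev/null && python3 guard.py &&
python3 -m inch '[[1,[0.005,0,0],[0,0,0]],[1,[0.01,0,0],[0,0,0]]]' >/dev/null && python3 guard.py &&
python3 -m inch '[[1,[0.005,0,0],[0,0,0]],[1,[0.01,0,0],[0,0,0]]]' >/dev/null && python3 guard.py &&
python3 -m inch '[[1,[0.005,0,0],[0,0,0]],[1,[0.01,0,0],[0,0,0]]]' >/dev/null && python3 guard.py &&
python3 -m inch '[[1,[0.005,0,0],[0,0,0]],[1,[0.01,0,0],[0,0,0]]]' >/dev/null && python3 guard.py &&
python3 -m inch '[[1,[0.005,0,0],[0,0,0]],[1,[0.01,0,0],[0,0,0]]]' >/dev/null && python3 guard.py &&
python3 -m inch '[[1,[0.005,0,0],[0,0,0]],[1,[0.01,0,0],[0,0,0]]]' >/dev/null && python3 guard.py
```

```text
t 5.15 y 43.1 x -36.7 F [-1.3 -3.7  1. ]
t 5.35 y 45.3 x -36.7 F [-1.2 -3.9  1.6]
t 5.55 y 46.5 x -36.7 F [ 0.3 -2.3  1.5]
t 5.75 y 47.5 x -36.7 F [-1.  -2.1  1.2]
t 5.95 y 48.3 x -36.7 F [-0.2 -3.   1.9]
t 6.15 y 49.3 x -36.7 F [-0.3 -3.5  2.1]
t 6.35 y 49.8 x -36.7 F [-2.  -7.6  1.8]
```

```bash

python3 -m inch '[[1,[0,0,0],[0,0,0]],[1,[0,0,0],[0,0,0]]]' >/dev/null ; python3 guard.py
```

```text
t 6.55 y 49.8 x -36.7 F [-1.9 -4.8  2.6]
```

```bash

python3 -m inch '[[1,[0.003,0,0],[0,0,0]],[1,[0.003,0,0],[0,0,0]]]' >/dev/null ; python3 guard.py;
python3 -m inch '[[1,[0,0,0],[0,0,0]]]' >/dev/null ; python3 guard.py
```

```text
t 6.75 y 49.9 x -36.7 F [-1.8 -6.2  3.3]
t 6.85 y 49.9 x -36.7 F [-0.8 -5.9  2. ]
```

```bash

python3 -m inch '[[1,[0.004,0,0],[0,0,0]],[1,[0.004,0,0],[0,0,0]]]' >/dev/null ; python3 guard.py;
python3 -m inch '[[1,[0,0,0],[0,0,0]]]' >/dev/null ; python3 guard.py
```

```text
t 7.05 y 50.0 x -36.7 F [-0.9 -7.6  2.4]
t 7.15 y 50.0 x -36.7 F [-1.5 -7.   2.5]
```

The tab stalls at y≈50.0 while force climbs 4.8 → 6 → 7.3 N as commanded (about 4 N on the pad), so it's at its stop with roughly 9 mm of travel. I'll back off and rise.

```bash

python3 -m inch '[[1,[-0.03,0,0],[0,0,0]],[1,[-0.05,0,0],[0,0,0]],[1,[-0.05,0,-0.3],[0,0,0]],[1,[-0.05,0,-0.7],[0,0,0]],[1,[-0.05,0,-0.7],[0,0,0]]]' && 
python3 -m inch '[[0,[-0.46,-0.45,0],[0,0,0.05]],[0,[-0.46,-0.45,0],[0,0,0.25]],[0,[-0.46,-0.45,0],[0,0,0.25]],[0,[-0.46,-0.45,0],[0,0,0.25]],[0,[-0.46,-0.45,0],[0,0,0.25]],[0,[-0.46,-0.45,0],[0,0,0.25]],[0,[-0.46,-0.45,0],[0,0,0.25]],[0,[-0.46,-0.45,0],[0,0,0.25]],[0,[-0.46,-0.45,0],[0,0,0.25]],[0,[-0.46,-0.45,0],[0,0,0.25]],[0,[-0.46,-0.45,0],[0,0,0.25]],[0,[-0.46,-0.45,0],[0,0,0.25]],[0,[-0.46,-0.45,0],[0,0,0.25]],[0,[-0.46,-0.45,0],[0,0,0.25]]]'
python3 -c "
from h import *
st((-82,0,100))
p,d=snapshot('side');cv2.imwrite('pics/e4.png',cv2.resize(p[120:300,130:300],None,fx=3,fy=3))
"
```

```text
t: 7.65
tcp_pos: [0.5098, -0.0598, 0.1351]
tool_rot: [0.763, 0.646, 0.003, 0.004]
force: [0.1, -0.3, 0.4]
finger_gap: 0.0
t: 9.05
tcp_pos: [0.4546, -0.0972, 0.131]
tool_rot: [0.997, -0.082, -0.0, -0.0]
force: [-0.2, 0.2, -0.1]
finger_gap: 0.504
t 9.05 tcpF [-81.9   0.2 131. ] gap 0.504 forceF [-0.2  0.2 -0.1] toolyF -89.95 q [-0.45  0.48  1.92  0.    0.74  1.28]
shift in units of 10cm (tool axes) [-0.0007  0.002   0.3104]
```

View pics/e4.png

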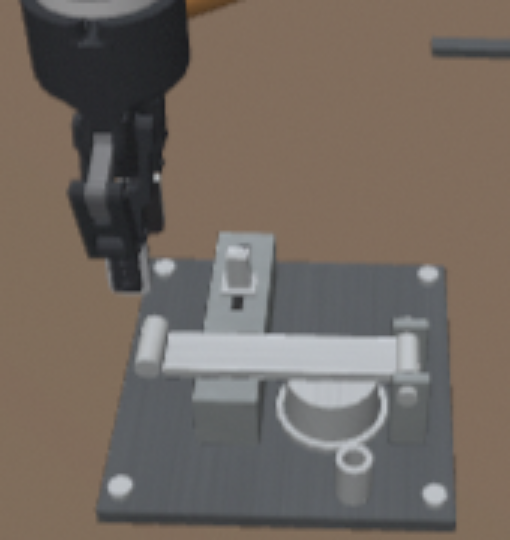

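The tab has moved; the slot now shows on its bar side at crop (237,302). The gripper is over the handle, so I'll descend with the jaws wider.

```bash

python3 -m inch '[[-0.5,[0,0,0.1],[0,0,0]],[-0.5,[0,0,0.25],[0,0,0]],[-0.5,[0,0,0.4],[0,0,0]],[-0.5,[0,0,0.5],[0,0,0]],[-0.5,[0,0,0.6],[0,0,0]],[-0.5,[0,0,0.7],[0,0,0]],[-0.5,[0,0,0.8],[0,0,0]],[-0.5,[0,0,0.89],[0,0,0]],[-0.5,[0,0,0.89],[0,0,0]],[-0.5,[0,0,0.89],[0,0,0]]]' 30
python3 -c "
from h import *
st((-82,0,42))
p,d=snapshot('side');cv2.imwrite('pics/e5.png',cv2.resize(p[150:300,140:290],None,fx=4,fy=4))
"
```

```text
t: 10.1
tcp_pos: [0.4546, -0.0973, 0.0421]
tool_rot: [0.997, -0.083, -0.0, -0.0]
force: [0.2, 0.3, 0.2]
finger_gap: 0.746
t 10.10 tcpF [-81.9   0.   42.1] gap 0.746 forceF [0.2 0.4 0.2] toolyF -90.01 q [-0.45  0.66  1.97 -0.    0.5   1.28]
shift in units of 10cm (tool axes) [-0.0013  0.0004  0.0009]
```

View pics/e5.png

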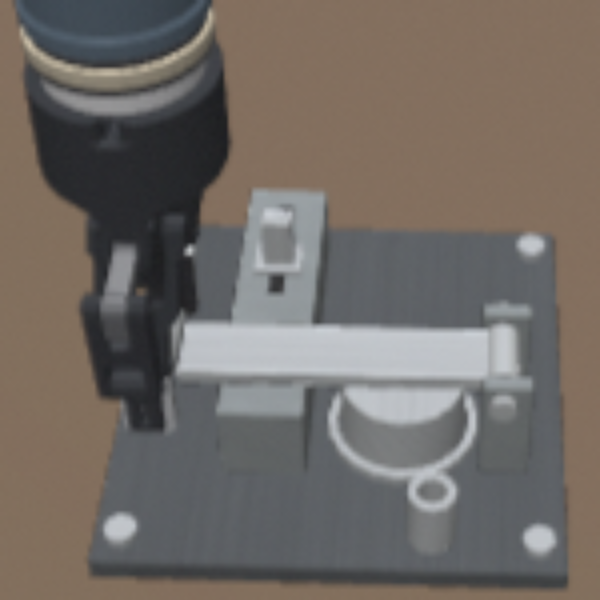

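The fingers straddle the handle at crop (145,370). I'll close on its ends.

```bash

python3 -m inch '[[0.3,[0,0,0],[0,0,0]],[0.3,[0,0,0],[0,0,0]],[0.3,[0,0,0],[0,0,0]],[0.3,[0,0,0],[0,0,0]],[0.3,[0,0,0],[0,0,0]],[0.3,[0,0,0],[0,0,0]],[0.3,[0,0,0],[0,0,0]],[0.3,[0,0,0],[0,0,0]]]' 30
python3 -c "
from h import *
st()
"
```

```text
t: 10.95
tcp_pos: [0.455, -0.0975, 0.0428]
tool_rot: [0.997, -0.083, 0.0, 0.0]
force: [-0.0, 0.1, 6.0]
finger_gap: 0.416
t 10.95 tcpF [-81.5  -0.   42.8] gap 0.416 forceF [-0.  0.  6.] toolyF -90.01 q [-0.45  0.66  1.97  0.    0.5   1.28]
```

```bash
sed 's/f\[1\]<-5.5/f[2]<-14/; s/y %.1f x/z %.1f x/; s/p\[1\],p\[0\]/p[2],p[0]/' guard.py > gz.py
python3 -m inch '[[0.3,[0,0,-0.01],[0,0,0]],[0.3,[0,0,-0.02],[0,0,0]]]' 30 >/dev/null && python3 gz.py &&
python3 -m inch '[[0.3,[0,0,-0.01],[0,0,0]],[0.3,[0.001,0,-0.02],[0,0,0]]]' >/dev/null && python3 gz.py &&
python3 -m inch '[[0.3,[0,0,-0.01],[0,0,0]],[0.3,[0.001,0,-0.02],[0,0,0]]]' >/dev/null && python3 gz.py &&
python3 -m inch '[[0.3,[0,0,-0.01],[0,0,0]],[0.3,[0.001,0,-0.02],[0,0,0]]]' >/dev/null && python3 gz.py
python3 -c "
import numpy as np
f=np.arctan2(6,150);R=np.hypot(6,150)
for a in np.arange(0,1.6,.05):print(round(a,2),np.round((68-R*np.cos(a+f)+82)/100,3),-np.round((58+R*np.sin(a+f)-64)/100,3),end=' | ')"
```

```text
t 11.15 z 44.0 x -81.4 F [ 1.6  0.4 -4.5]
t 11.35 z 46.0 x -81.3 F [ 3.1  0.5 -6.4]
t 11.55 z 48.3 x -81.2 F [ 3.8  0.7 -5.7]
t 11.75 z 50.4 x -81.1 F [ 3.8  0.6 -6.6]
0.0 0.0 -0.0 | 0.05 0.005 -0.075 | 0.1 0.013 -0.149 | 0.15 0.026 -0.223 | 0.2 0.042 -0.297 | 0.25 0.061 -0.369 | 0.3 0.085 -0.441 | 0.35 0.112 -0.511 | 0.4 0.142 -0.579 | 0.45 0.175 -0.646 | 0.5 0.212 -0.712 | 0.55 0.253 -0.775 | 0.6 0.296 -0.836 | 0.65 0.342 -0.896 | 0.7 0.391 -0.952 | 0.75 0.443 -1.006 | 0.8 0.498 -1.058 | 0.85 0.555 -1.107 | 0.9 0.615 -1.152 | 0.95 0.676 -1.195 | 1.0 0.74 -1.235 | 1.05 0.806 -1.271 | 1.1 0.873 -1.304 | 1.15 0.942 -1.334 | 1.2 1.012 -1.36 | 1.25 1.084 -1.382 | 1.3 1.157 -1.401 | 1.35 1.23 -1.417 | 1.4 1.304 -1.428 | 1.45 1.379 -1.436 | 1.5 1.454 -1.44 | 1.55 1.529 -1.441 |
```

The bar is free: lift force holds at about 6 N past the 3 mm of locked play. I'll follow the arc in three calls.

```bash

python3 -m inch '[[0.3,[0.01,0,-0.069],[0,0,0]],[0.3,[0.023,0,-0.143],[0,0,0]],[0.3,[0.039,0,-0.217],[0,0,0]],[0.3,[0.058,0,-0.289],[0,0,0]],[0.3,[0.082,0,-0.361],[0,0,0]],[0.3,[0.109,0,-0.431],[0,0,0]],[0.3,[0.139,0,-0.499],[0,0,0]],[0.3,[0.172,0,-0.566],[0,0,0]],[0.3,[0.209,0,-0.632],[0,0,0]],[0.3,[0.25,0,-0.695],[0,0,0]],[0.3,[0.293,0,-0.756],[0,0,0]]]' >/dev/null ; python3 gz.py
python3 -c "
from h import *
st()
p,d=snapshot('side');cv2.imwrite('pics/e6.png',cv2.resize(p[100:300,120:300],None,fx=3,fy=3))
"
```

```text
t 12.85 z 126.2 x -53.4 F [-3.3 -3.2 -4.4]
t 12.85 tcpF [-5.340e+01  1.000e-01  1.262e+02] gap 0.413 forceF [-3.3 -3.2 -4.4] toolyF -89.99 q [-0.43  0.52  1.86 -0.    0.77  1.3 ]
```

View pics/e6.png

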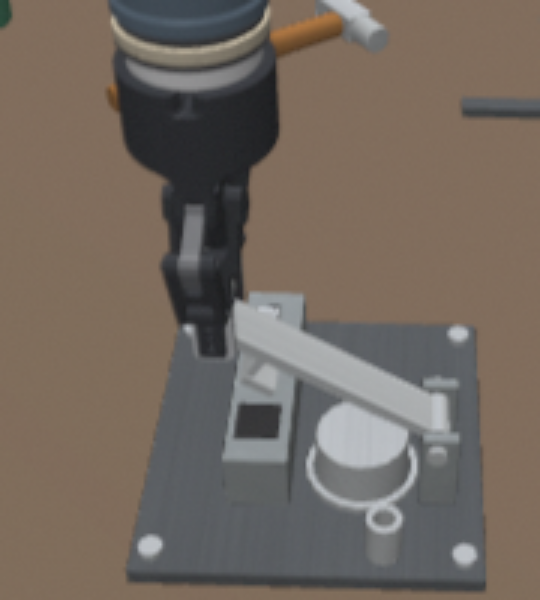

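The bar is swinging up with its handle in the fingers (crop (235,320)), its hook out of the block, and the hoop and sleeve untouched. Continuing.

```bash

python3 -m inch '[[0.3,[0.046,0,-0.06],[0,0,0]],[0.3,[0.095,0,-0.116],[0,0,0]],[0.3,[0.147,0,-0.17],[0,0,0]],[0.3,[0.202,0,-0.222],[0,0,0]],[0.3,[0.259,0,-0.271],[0,0,0]],[0.3,[0.319,0,-0.316],[0,0,0]],[0.3,[0.38,0,-0.359],[0,0,0]],[0.3,[0.444,0,-0.399],[0,0,0]],[0.3,[0.51,0,-0.435],[0,0,0]],[0.3,[0.577,0,-0.468],[0,0,0]]]' >/dev/null ; python3 gz.py &&
python3 -m inch '[[0.3,[0.069,0,-0.03],[0,0,0]],[0.3,[0.139,0,-0.056],[0,0,0]],[0.3,[0.211,0,-0.078],[0,0,0]],[0.3,[0.284,0,-0.097],[0,0,0]],[0.3,[0.357,0,-0.113],[0,0,0]],[0.3,[0.431,0,-0.124],[0,0,0]],[0.3,[0.506,0,-0.132],[0,0,0]],[0.3,[0.581,0,-0.136],[0,0,0]],[0.3,[0.65,0,-0.137],[0,0,0]],[0.3,[0.65,0,-0.137],[0,0,0]],[0.3,[0.65,0,-0.137],[0,0,0]]]' >/dev/null ; python3 gz.py
python3 -c "
from h import *
st()
p,d=snapshot('side');cv2.imwrite('pics/e7.png',cv2.resize(p[60:300,120:320],None,fx=2.5,fy=2.5))
"
```

```text
t 13.90 z 173.1 x 3.8 F [-5.  -2.8 -1. ]
t 15.00 z 187.9 x 72.5 F [-0.4 -0.1  4.3]
t 15.00 tcpF [ 72.5   0.4 187.9] gap 0.415 forceF [-0.4 -0.1  4.3] toolyF -90.01 q [-0.38  0.57  1.49  0.    1.07  1.36]
```

View pics/e7.png

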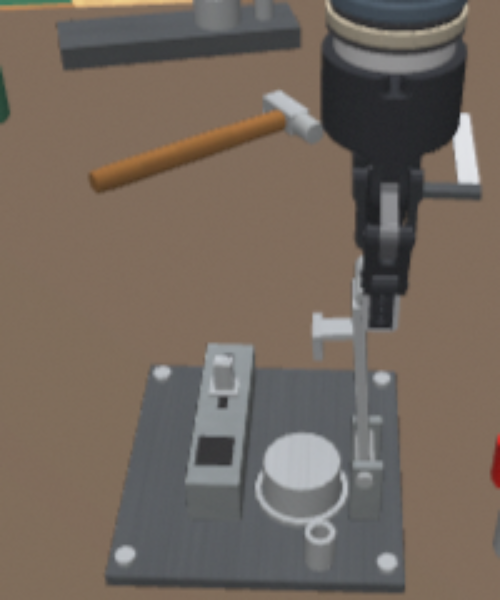

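The bar stands upright (crop (360,360)) at about 1.6 rad. I'll release, rise, then check.

```bash

python3 -m inch '[[-0.5,[0,0,0],[0,0,0]],[-0.5,[0,0,0],[0,0,0]],[-0.5,[0,0,0],[0,0,0]],[-0.5,[0,0,0],[0,0,0]],[-0.5,[0,0,0],[0,0,0]],[-0.5,[0,0,-0.1],[0,0,0]],[-0.5,[0,0,-0.3],[0,0,0]],[-0.5,[0,0,-0.6],[0,0,0]],[-0.5,[0,0,-1],[0,0,0]],[-0.5,[0,0,-1],[0,0,0]],[-0.5,[0,0,-1],[0,0,0]]]'
python3 -c "
from h import *
p,d=snapshot('side');cv2.imwrite('pics/e8.png',cv2.resize(p[60:300,120:320],None,fx=2.5,fy=2.5))
st()
"
```

```text
t: 16.15
tcp_pos: [0.6056, -0.1227, 0.2885]
tool_rot: [0.997, -0.083, 0.002, 0.001]
force: [-0.7, -0.4, -0.5]
finger_gap: 0.751
t 16.20 tcpF [ 70.3   0.  286.9] gap 0.748 forceF [-0.6  0.   0.2] toolyF -90.01 q [-0.38  0.46  1.39  0.    1.29  1.36]
```

View pics/e8.png

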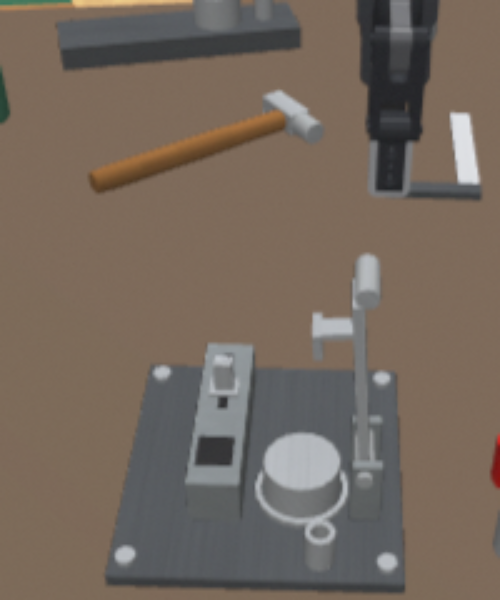

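The bar stands alone with its handle at crop (368,280). The hoop is around the post at (302,490), the sleeve is upright at (320,545), the tab is slid away, and the gripper is clear.

```bash
python3 -m inch '[[-0.5,[0,0,0],[0,0,0]],[-0.5,[0,0,0],[0,0,0]],[-0.5,[0,0,0],[0,0,0]]]'
python3 -c "
from h import *
q=(np.array([368,280])/2.5+[120,60]);print(q)
for a in (1.35,1.45,1.57,1.65):
    f=np.arctan2(6,150);print(a,proj('side',F((68-150.1*np.cos(a+f),0,58+150.1*np.sin(a+f)))))
sign_off()"
```

```text
t: 16.5
tcp_pos: [0.6045, -0.1223, 0.2853]
tool_rot: [0.997, -0.083, -0.001, -0.0]
force: [1.1, -0.8, 0.0]
finger_gap: 0.748
[267.2 172. ]
1.35 [251.46396024 173.30273838]
1.45 [261.22835795 172.56702947]
1.57 [273.02870398 172.70902171]
1.65 [280.83099915 173.42492697]
the job is handed in; nothing more can be done
```

The fixture is open: the safety tab is slid back to its stop and the keeper bar stands upright on its own. I handed the job in at 16.5 s; no verdict is reported.

- **Tab:** I pushed it away from the bar with closed fingers. It stalled after about 9 mm, and the force rose from 3 N drag to about 7.5 N. That is roughly 4 N on the stop pad.
- **Bar:** I pinched the handle by its ends and lifted gently at first. The force stayed near 6 N past the locked play, so the bar was free before I swung it up.
- **Release:** After I let go and backed off, the side picture showed the bar standing. The hoop was around its post, the sleeve was upright, and the gripper touched nothing.

**Disagreement:** The two estimates of the final bar angle differ slightly. The handle's place in the last picture gives about 1.51 rad, while the gripper position before release gave about 1.6 rad. Both are above the 1.35 rad needed. I judged the hoop and sleeve by eye only and did not measure how far they moved.

**Procedure slip:** I made one early approach through free space by repeating a typed row in a shell loop instead of typing each move out. Every later move was typed out.

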